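# Register a slide carrier in the corner of a slide reader

### The job

Set the carrier with the purple-stained slides down on the deck of the slide reader, without dropping it, and push it fully home into the corner of the dark steel fences: flat, square, its long side flush along the long fence and one end flush against the short fence (either end will do). When it sits there and you have let go of it, press the green start key fully down and release it. Do not disturb the blue-stained carrier or the two vials beside it.

Things in the scene. Friction and masses are not known exactly. Their poses are not given: they have to be found in the camera images.
- carrier_purple: Grey slide carrier holding two glass slides with purple smears: a solid flat block 100 (own x) x 60 (own y) x 18 mm high, about 120 g. Origin: centre of its underside; z up. It lies flat in the sample tray at the start, with its own y (the 60 mm width, to grip across) free on both sides.
- carrier_blue: The same carrier with blue smears, 100 x 60 x 18 mm, origin at centre of underside; lies in the sample tray too; must stay. The two may start in either place.
- tray: White sample tray with orange edge, fixed to the counter, 280 x 280 mm; floor 6 mm above the counter, rim 13 mm above it. Origin: centre of underside.
- reader: Slide reader, fixed, low, white with teal foot: 250 (own x) x 300 (own y) mm. White deck 35 mm above the counter, free from own x -125 to +75 and own y -150 to +80 mm. Two dark steel fences stand 18 mm above the deck, 12 mm thick. Beyond the short fence (own y 96 to 150 mm) is an ivory console strip with a dark display, its top 12 mm above the deck. Origin: centre of underside, z up.
- corner (a point): Inner corner of the fences at deck height, at reader own (75, 80, 35) mm, axes as the reader's. The long fence (180 mm, along y) has its face at x = 0 here, the short one (100 mm, along x) its face at y = 0; the deck lies to -x and -y. A carrier fully home has its origin at x -30, y -50, z 0 mm in this frame, its own x along this y, either way round.
- start (a joint): Green round start key, 28 mm across, on the console of the reader: 0 = up, 0.006 = fully down (m). Sprung: about 5 N to hold it fully down; comes up by itself.
- start_top (a point): Centre of the top of the green key; pressed straight down.
- vial_a: Small capped vial, orange cap, 28 mm across, 45 mm high, standing in the sample tray; origin at centre of underside. Leave it.
- vial_b: Small capped vial, purple cap, 28 mm across, 45 mm high, standing in the sample tray; origin at centre of underside. Leave it.
Not all that is in view belongs to the job. Leave any orange or yellow look-alike of the carrier_purple alone.

How it is judged:
By the outcome, as a careful person would: the job done as asked, in the order asked, and still so for the second after the job is handed in, with the robot touching nothing.
It also fails if it takes over 61 s, if anything falls off the work surface, if the arm or the gripper's body presses on something with over 40 N, if the wrist force passes 120 N, or if a joint passes its speed limit or range.

### The arm

A 6-joint arm with a two-finger parallel gripper is mounted at the origin on the work surface. World frame = base frame: x ahead of the robot, y to its left, z up, the work surface at z = 0. Lengths are in m, angles in rad, forces in N, time in s.
With the tool pointing down it reaches from about 0.35 to 0.775 m from the base axis. Payload 7.3 kg.
Tool frame: the origin (TCP) lies on the centre line of the jaws, within the pads' length; the fingertips stand 17 mm ahead of it and the grasp point (between the pads) lies 2 mm behind it (robot.tip_extent is the distance from the TCP to the fingertips, in m); z points along the fingers, y is the line along which they close (so a half turn about z gives the same grasp; the last joint's range is limited). The gripper opens to 92 mm and grips with 3 to 60 N. Pads are 19 mm wide; open, the fingers measure 130 mm over their backs; the gripper's body (75 mm by 190 mm) begins 47 mm behind the grasp point.
Start: joints at [-1.333, 0.342, 1.524, -0, 1.275, -0.146], TCP at [0.197, -0.487, 0.244] pointing down, gripper open.
Joint ranges: [-2.53, 2.53], [-0.77, 2.02], [0.04, 2.7], [-1, 4.14], [0.28, 2.66], [-3.11, 3.11]. Speed limits (rad/s): [2.57, 2.57, 3.14, 3.14, 3.14, 3.14].

### API

Orientations are given as [roll, pitch, yaw] about the fixed x, y, z axes, in that order (R = Rz(yaw) Ry(pitch) Rx(roll)).
In Python, from cell import robot gives the robot as it stands.
- The arm moves only by the tool step_arm, never from a script. Its argument "motion" is a list of rows, each a list of 2 entries, a list of its own where there are three numbers: the shift along the tool's x, y, z in units of 60 mm (1.0 is 60 mm), then the turn about the tool's z in rad. In form: [[[x, y, z], spin], ...]. A call has 1 to 10 rows; each row is the pose to reach, as a shift and turn from the pose commanded when the call began, along the tool's axes at that moment; what a row does not reach only later rows make up. A row lasts 1/8 s, in which the tool goes at most 62.5 mm and 10.7 degrees, less where a joint would pass 70% of its speed; a pose out of reach is approached as far as the arm can. A call with a gripper value outside its range is refused whole. "hand" is the closure in counts, from 0 (fully open) to 255 (shut), set as the call begins (left out, the last holds). The fingers move at their own pace and stop on an object; "squeeze" is the grip in N (left out, the last holds). Time passes only in rows, so rows that repeat a pose let the fingers close. It gives the time, the measured TCP pose, the force, the opening and the grip force at its end, in the units of the state.
- robot.observe(): the state, without advancing time (a new reading comes with each control period).
- robot.read_camera(name): name is "side" or "top" or "wrist"; returns a dict with "pixels" (420x560x3 uint8, red, green, blue), "intrinsics" (3x3 intrinsics, pixels), "xyz" and "rotation" of the camera in the world; the wrist camera has in their place "T_tool_cam" (4x4, takes a point from camera to tool coordinates, whose origin is the TCP and whose axes are the flange's). Camera axes: x right, y up, looking along -z (the intrinsics and any distortion apply to the point x, -y, -z); pixel columns grow to the right and rows downward; lengths in m; the calibration is good to about 2 mm. The wrist camera is an equidistant fisheye: a pixel r from the principal point sees the ray r / f radians off the axis. A picture is of the moment at which its call begins: read the wrist's pose just before it. There is no depth.
- robot.hand_in(): hands the job in; it is judged then, once.
The state is a dict: "time": time; "qpos": joint angles; "qvel": joint speeds; "joint_efforts": joint torques, N m; "tool_pos": TCP position; "tool_rot": TCP orientation; "contact_force": force on the tool from outside, world axes, zero at the start; "torque": the same for the moment, N m; "opening": finger opening in m; "grip_force": force on a finger pad.
Only numpy, scipy, OpenCV 4.12 (cv2) and the standard library are available. Lean on these libraries where they do the work, as an engineer would, in place of code of your own. Each camera call takes 0.05 s, during which the arm holds its last target. There are 200 camera calls.

## Working session

There is one attempt and no reset: what is moved stays moved. The work goes in short steps, Python scripts to look and compute and a tool call to move; the robot and the scene stay as the last step left them, time stands still between calls to the robot, and variables do not carry over. Pictures are saved under pics/ and viewed, at most 10 in all, crops included, and the job is handed in when it is done.

Besides the shell and the picture viewer there is one more tool, called after "Call:" by a JSON object that holds its "api" and its "payload", one argument or row to a line. step_arm: Moves the arm, as the interface text tells. Its arguments: {"type":"object","properties":{"motion":{"type":"array"},"hand":{"type":"number"},"squeeze":{"type":"number"}},"required":["motion"]}

```bash
mkdir -p pics; ls; python3 - <<'E'
from cell import robot
import cv2, numpy as np
print(robot.observe())
for n in("top","side"):
    c=robot.read_camera(n); cv2.imwrite(f"pics/{n}0.png",c["pixels"][...,::-1]); print(n,c["intrinsics"],c["xyz"],c["rotation"],[k for k in c])
E
```

```text
pics
{'time': 0.0, 'qpos': array([-1.33299872e+00,  3.42727866e-01,  1.52502730e+00,  4.78409132e-06,
        1.27539961e+00, -1.46002338e-01]), 'qvel': array([ 2.15209975e-03,  2.03226751e-04,  3.64219875e-04, -5.71593025e-05,
        1.12565339e-03, -2.25891642e-03]), 'joint_efforts': array([ 3.84647910e-05, -4.31238055e+01, -2.44224715e+01,  7.17138383e-02,
        5.57273731e-02, -1.25656666e-04]), 'tool_pos': array([ 0.19651333, -0.48641768,  0.24303869]), 'tool_rot': array([-3.14004781e+00, -2.31791080e-04,  3.83798368e-01]), 'contact_force': array([-0.61074695,  0.30387624, -0.04479557]), 'torque': array([ 0.02559608, -0.00427825,  0.01371391]), 'grip_force': 0.0, 'opening': 0.09168832767042663}
top [[384.63326023   0.         276.19724009]
 [  0.         384.63326023 215.9533644 ]
 [  0.           0.           1.        ]] [ 0.22440929 -0.05961027  1.10743048] [ 0.21779391  0.00387697 -1.62370183] ['pixels', 'intrinsics', 'xyz', 'rotation']
side [[380.91740411   0.         278.39057818]
 [  0.         380.91740411 208.64115368]
 [  0.           0.           1.        ]] [ 0.4002695  -0.781063    0.51113496] [ 1.00718379  0.01024284 -0.11064177] ['pixels', 'intrinsics', 'xyz', 'rotation']
```

View pics/top0.png

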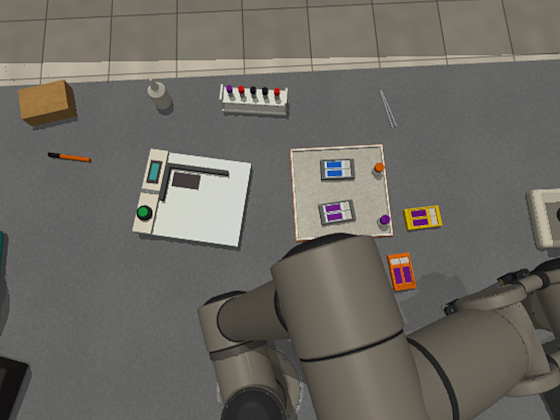

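View pics/side0.png

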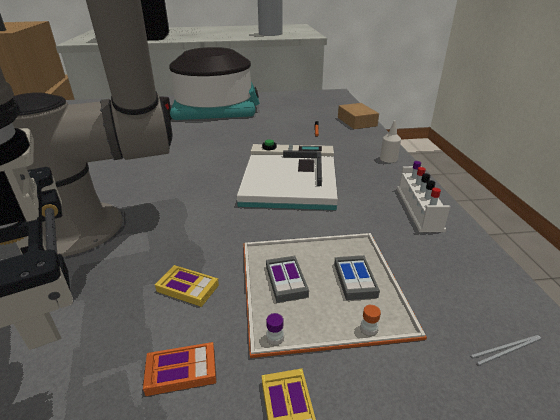

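The top view shows the purple carrier at about (337,212) and the blue one at (338,169). The vials are at (379,168) and (385,219). On the reader, the fence corner is near (170,170) and the green key is at (145,212). I'll enlarge the relevant parts to get corners.

```bash
cat > h.py <<'E'
import numpy as np
from scipy.spatial.transform import Rotation as R
def ray(c,u,v):
    K=c["intrinsics"]; p=np.array([(u-K[0,2])/K[0,0],-(v-K[1,2])/K[1,1],-1])
    return R.from_euler("xyz",c["rotation"]).as_matrix()@p
def onz(c,u,v,z):
    d=ray(c,u,v); o=np.array(c["xyz"]); return o+d*(z-o[2])/d[2]
def proj(c,P):
    q=(np.atleast_2d(P)-c["xyz"])@R.from_euler("xyz",c["rotation"]).as_matrix(); K=c["intrinsics"]
    return np.c_[K[0,2]+K[0,0]*q[:,0]/-q[:,2],K[1,2]+K[1,1]*-q[:,1]/-q[:,2]]
E
python3 - <<'E'
from cell import robot
import cv2,numpy as np,pickle
from h import *
c={n:robot.read_camera(n) for n in("top","side")}; pickle.dump(c,open("c.pkl","wb"))
im=c["top"]["pixels"][...,::-1]
a=cv2.resize(im[140:260,125:260],None,fx=5,fy=5,interpolation=cv2.INTER_CUBIC)  # 675x600
b=cv2.resize(im[190:235,310:400],None,fx=8,fy=8,interpolation=cv2.INTER_CUBIC)
cv2.imwrite("pics/a.png",a);cv2.imwrite("pics/b.png",b)
E
```

```text
(no output)
```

View pics/a.png

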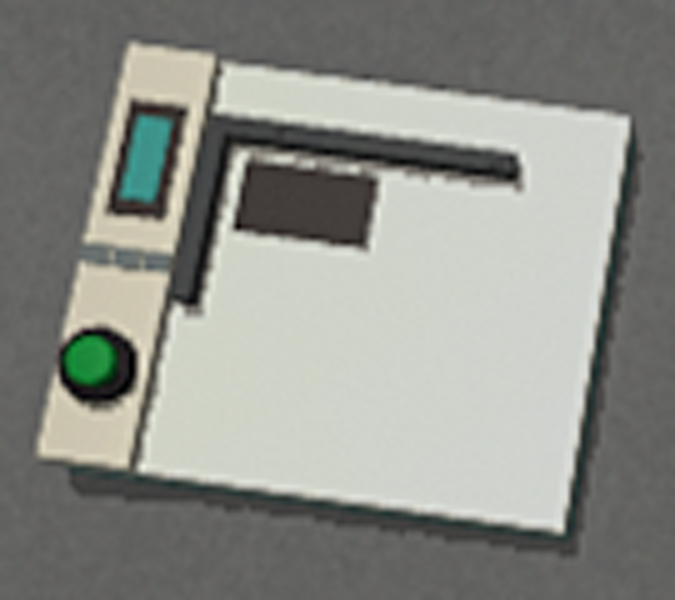

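View pics/b.png

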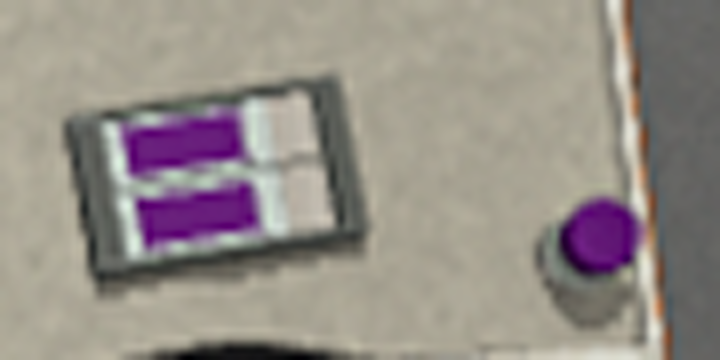

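The reader crop shows the deck corners at (632,115) and (565,535), the console corners at (130,42) and (38,458), and the key top at (90,359). The carrier crop shows the top corners at about (67,120), (338,76), (367,232) and (98,278). Next I fit the poses.

```bash
cat > fit.py <<'E'
import pickle,numpy as np
from h import *
from scipy.optimize import least_squares
c=pickle.load(open("c.pkl","rb"))["top"]
def fit(L,uv,x0):
    L=np.array(L,float);uv=np.array(uv,float)
    def W(p): 
        return np.c_[L[:,:2]@R.from_euler("z",p[2]).as_matrix()[:2,:2].T+p[:2],L[:,2]]
    s=least_squares(lambda p:(proj(c,W(p))-uv).ravel(),x0); return s.x,np.abs(s.fun).max(),s.fun.reshape(-1,2)
A=lambda P:np.c_[125+(np.array(P)[:,0]+.5)/5-.5,140+(np.array(P)[:,1]+.5)/5-.5]
B=lambda P:np.c_[310+(np.array(P)[:,0]+.5)/8-.5,190+(np.array(P)[:,1]+.5)/8-.5]
m=1e-3
L=np.array([[125,-150,35],[-125,-150,35],[125,150,47],[-125,150,47],[75,-100,53]])*m
r=fit(L,A([[632,115],[565,535],[130,42],[38,458],[520,180]]),[.4,.2,0.]); print("reader",r)
L=np.array([[-50,30,24],[50,30,24],[50,-30,24],[-50,-30,24]])*m
k=fit(L,B([[67,120],[338,76],[367,232],[98,278]]),[.4,-.2,-1.5]);print("carrier",k)
q=r[0];M=R.from_euler("z",q[2]).as_matrix()
print("target",M@[.045,.03,.035]+[q[0],q[1],0]); print("corner",M@[.075,.08,.035]+[q[0],q[1],0])
u,v=A([[90,359]])[0]; print("key",onz(c,u,v,.055))
u,v=B([[600,235]])[0]; print("vialb",onz(c,u,v,.051))
print("blue",onz(c,338,169,.024))
E
python3 fit.py
```

```text
reader (array([ 0.5310652 ,  0.16902277, -0.19095088]), np.float64(2.0418309654408233), array([[-0.12187984,  0.36111977],
       [-0.22678048, -0.13155819],
       [-0.77821088,  0.38522068],
       [-0.90676923,  0.10043503],
       [ 2.04183097, -0.77549657]]))
carrier (array([ 0.46764411, -0.24358935, -1.46047563]), np.float64(0.4259601697547737), array([[-0.11234817, -0.19014777],
       [-0.2109266 , -0.13616327],
       [ 0.42596017,  0.24937017],
       [-0.10592548,  0.06521371]]))
target [0.58094107 0.18993683 0.035     ]
corner [0.61988542 0.23333426 0.035     ]
key [0.49051147 0.30681202 0.055     ]
vialb [ 0.4331965  -0.37096998  0.051     ]
blue [ 0.59651978 -0.25849605  0.024     ]
```

```bash
sed -i 's/,\[75,-100,53\]\]/]/; s/,\[520,180\]\]/]/' fit.py; python3 fit.py; cat > go.py <<'E'
# shift in tool units from present pose to target (x,y,z,yaw)
from cell import robot
import sys,numpy as np
from h import *
o=robot.observe(); t=np.array([float(a) for a in sys.argv[1:5]])
M=R.from_euler("xyz",o["tool_rot"]).as_matrix()
d=M.T@(t[:3]-o["tool_pos"])/.06; dy=(t[3]-o["tool_rot"][2]+np.pi)%(2*np.pi)-np.pi
print("t",o["time"],"pos",o["tool_pos"].round(4),"rot",o["tool_rot"].round(4),"F",o["contact_force"].round(2))
print("shift",d.round(3),"spin",round(-dy,4),"M",M.round(3).tolist())
E
python3 go.py .4676 -.2436 .12 1.681
```

```text
reader (array([ 0.53151786,  0.16755505, -0.19172031]), np.float64(0.4024217810773223), array([[ 0.39615937,  0.23125041],
       [ 0.25025075, -0.28347375],
       [-0.23585697,  0.18327558],
       [-0.40242178, -0.13081048]]))
carrier (array([ 0.46764411, -0.24358935, -1.46047563]), np.float64(0.4259601697547737), array([[-0.11234817, -0.19014777],
       [-0.2109266 , -0.13616327],
       [ 0.42596017,  0.24937017],
       [-0.10592548,  0.06521371]]))
target [0.5814098  0.18843072 0.035     ]
corner [0.62038754 0.23179818 0.035     ]
key [0.49051147 0.30681202 0.055     ]
vialb [ 0.4331965  -0.37096998  0.051     ]
blue [ 0.59651978 -0.25849605  0.024     ]
t 0.2 pos [ 0.1966 -0.4866  0.2433] rot [-3.1407e+00 -1.0000e-04  3.8380e-01] F [-0.59 -0.17 -0.09]
shift [ 5.705 -2.062  2.058] spin -1.2972 M [[0.927, 0.374, -0.0], [0.374, -0.927, 0.001], [0.0, -0.001, -1.0]]
```

Call:
{"api": "step_arm", "payload": {
  "motion": [
    [[0.7,-0.25,0.2],-0.15],
    [[1.4,-0.5,0.4],-0.3],
    [[2.1,-0.75,0.7],-0.45],
    [[2.8,-1.0,1.0],-0.6],
    [[3.5,-1.25,1.3],-0.75],
    [[4.2,-1.5,1.6],-0.9],
    [[4.9,-1.75,1.9],-1.05],
    [[5.4,-1.95,2.06],-1.2],
    [[5.705,-2.062,2.06],-1.297],
    [[5.705,-2.062,2.06],-1.297]
  ],
  "hand": 0,
  "squeeze": 30
}}

```text
time: 1.45
tool_pos: [0.4682, -0.2431, 0.1198]
tool_rot: [-3.141, -0.0, 1.682]
contact_force: [0.4, -0.1, 0.5]
opening: 0.0917
grip_force: 0.0
```

```bash
python3 - <<'E'
from cell import robot
import cv2
o=robot.observe(); c=robot.read_camera("wrist"); cv2.imwrite("pics/w1.png",c["pixels"][...,::-1])
print(o["time"],o["tool_pos"],o["tool_rot"],o["contact_force"],c["intrinsics"],c["T_tool_cam"])
E
python3 go.py .4676 -.2436 .12 1.681
```

```text
1.45 [ 0.46824198 -0.24307116  0.11981718] [-3.14128644e+00 -1.79953209e-04  1.68220710e+00] [ 0.36778151 -0.09559036  0.48229594] [[325.1922621    0.         287.78674804]
 [  0.         325.1922621  210.6612724 ]
 [  0.           0.           1.        ]] [[ 3.10151902e-04  9.66001904e-01  2.58534767e-01  6.90839381e-02]
 [ 9.99999662e-01 -4.96604365e-04  6.55884575e-04  3.18028691e-04]
 [ 7.61975241e-04  2.58534476e-01 -9.66001731e-01 -1.42049604e-01]
 [ 0.00000000e+00  0.00000000e+00  0.00000000e+00  1.00000000e+00]]
t 1.5 pos [ 0.4677 -0.2438  0.12  ] rot [-3.1412e+00  1.0000e-04  1.6801e+00] F [ 0.07 -0.52  0.18]
shift [ 0.003 -0.001 -0.001] spin -0.0009 M [[-0.109, 0.994, -0.0], [0.994, 0.109, -0.0], [-0.0, -0.0, -1.0]]
```

View pics/w1.png

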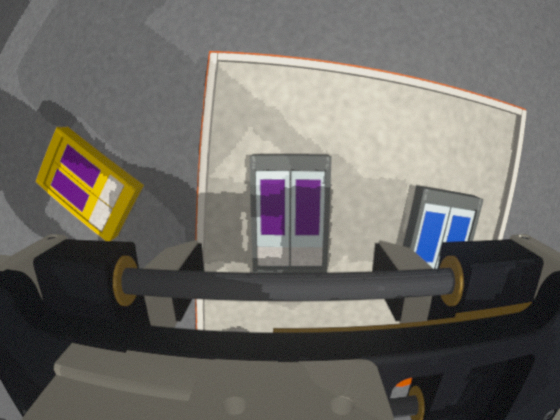

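The wrist view shows the purple carrier at columns 250–330, centred at about 290 against the principal point at 288. It is square to the jaws and clear of both fingers, so I descend and grip.

Call:
{"api": "step_arm", "payload": {
  "motion": [
    [[0.0,0.0,0.5],0],
    [[0.0,0.0,1.0],0],
    [[0.0,0.0,1.3],0],
    [[0.0,0.0,1.5],0],
    [[0.0,0.0,1.59],0],
    [[0.0,0.0,1.59],0]
  ]
}}

```text
time: 2.25
tool_pos: [0.4676, -0.2443, 0.0249]
tool_rot: [3.141, 0.0, 1.68]
contact_force: [0.3, -0.8, -1.0]
opening: 0.0917
grip_force: 0.0
```

Call:
{"api": "step_arm", "payload": {
  "motion": [
    [[0.0,0.0,0],0],
    [[0.0,0.0,0],0],
    [[0.0,0.0,0],0],
    [[0.0,0.0,0],0],
    [[0.0,0.0,0],0],
    [[0.0,0.0,0],0]
  ],
  "hand": 255,
  "squeeze": 30
}}

```text
time: 3.0
tool_pos: [0.4679, -0.244, 0.025]
tool_rot: [3.141, 0.0, 1.681]
contact_force: [0.8, 0.4, 2.2]
opening: 0.0596
grip_force: 30.0
```

Call:
{"api": "step_arm", "payload": {
  "motion": [
    [[0,0,-0.3],0],
    [[0,0,-0.8],0],
    [[0,0,-1.4],0],
    [[0,0,-1.7],0],
    [[0,0,-1.7],0]
  ]
}}

```text
time: 3.62
tool_pos: [0.468, -0.2442, 0.1275]
tool_rot: [3.14, 0.002, 1.681]
contact_force: [0.9, -0.2, -1.7]
opening: 0.0597
grip_force: 30.0
```

```bash
python3 go.py .5461 .1902 .075 1.379
```

```text
t 3.625 pos [ 0.468  -0.2442  0.1275] rot [3.1401e+00 1.6000e-03 1.6809e+00] F [ 0.92 -0.22 -1.75]
shift [7.055 2.087 0.868] spin 0.3019 M [[-0.11, 0.994, 0.002], [0.994, 0.11, -0.001], [-0.002, 0.001, -1.0]]
```

Call:
{"api": "step_arm", "payload": {
  "motion": [
    [[0.5,0.15,0],0.03],
    [[1.2,0.35,0],0.06],
    [[2.0,0.6,0],0.1],
    [[2.8,0.83,0],0.14],
    [[3.6,1.06,0],0.18],
    [[4.4,1.3,0],0.22],
    [[5.2,1.54,0],0.25],
    [[6.0,1.77,0],0.28],
    [[6.7,1.98,0],0.3],
    [[7.055,2.087,0],0.302]
  ]
}}

```text
time: 4.88
tool_pos: [0.5448, 0.1927, 0.1247]
tool_rot: [-3.139, 0.001, 1.381]
contact_force: [-0.8, -0.5, -1.1]
opening: 0.0597
grip_force: 30.0
```

Call:
{"api": "step_arm", "payload": {
  "motion": [
    [[0,0,0.2],0],
    [[0,0,0.6],0],
    [[0,0,0.85],0],
    [[0,0,0.85],0]
  ]
}}

```text
time: 5.38
tool_pos: [0.5445, 0.1895, 0.0737]
tool_rot: [-3.138, 0.002, 1.378]
contact_force: [0.2, 0.1, -1.6]
opening: 0.0597
grip_force: 30.0
```

```bash
python3 go.py .5461 .1902 .0545 1.379;python3 - <<'E'
from cell import robot
import cv2
o=robot.observe(); c=robot.read_camera("wrist"); cv2.imwrite("pics/w2.png",c["pixels"][...,::-1])
print(o["tool_pos"],o["tool_rot"])
E
```

```text
t 5.375 pos [0.5445 0.1895 0.0737] rot [-3.1378e+00  1.8000e-03  1.3779e+00] F [ 0.17  0.06 -1.58]
shift [0.017 0.026 0.32 ] spin -0.0011 M [[0.192, 0.981, -0.004], [0.981, -0.192, -0.001], [-0.002, -0.004, -1.0]]
[0.54445768 0.18950272 0.07371877] [-3.13775629e+00  1.82616349e-03  1.37786118e+00]
```

View pics/w2.png

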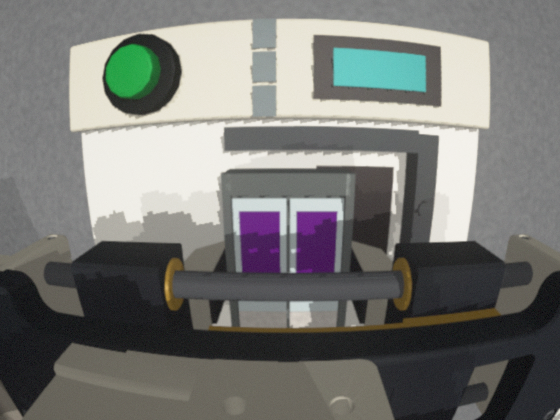

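The wrist view shows the carrier held square. The short fence runs at rows 128–152, the long fence's inner face is near column 408, and the key top is at about (133,71). I'll take fence and key positions from this view.

```bash
cat >> h.py <<'E'
K=np.array([[325.1922621,0,287.78674804],[0,325.1922621,210.6612724],[0,0,1]])
T=np.array([[3.10151902e-04,9.66001904e-01,2.58534767e-01,6.90839381e-02],[9.99999662e-01,-4.96604365e-04,6.55884575e-04,3.18028691e-04],[7.61975241e-04,2.58534476e-01,-9.66001731e-01,-1.42049604e-01],[0,0,0,1]])
def wonz(pos,rot,u,v,z):
    p=np.array([u-K[0,2],v-K[1,2]])/K[0,0]; th=np.hypot(*p); s=np.sin(th)/th
    M=R.from_euler("xyz",rot).as_matrix(); d=M@T[:3,:3]@np.array([p[0]*s,-p[1]*s,-np.cos(th)]); o=np.array(pos)+M@T[:3,3]
    return o+d*(z-o[2])/d[2]
E
python3 - <<'E'
from h import *
p=[0.54445768,0.18950272,0.07371877];r=[-3.13775629e+00,1.82616349e-03,1.37786118e+00]
q=np.array([.53152,.16756]);a=-.1917
Q=np.array([[np.cos(a),np.sin(a)],[-np.sin(a),np.cos(a)]])
for n,u,v,z in[("corner",409,152,.053),("shortend",225,151,.053),("key",133,71,.055),("keyring",142,74,.048),("consR",489,126,.047),("consL",74,130,.047),("consTL",72,45,.047),("consTR",489,43,.047),("carTL",224,174,.0727),("carTR",354,174,.0727)]:
    w=wonz(p,r,u,v,z); print(n,w.round(4),"own mm",(Q@(w[:2]-q)*1e3).round(1))
E
```

```text
corner [0.6176 0.2336 0.053 ] own mm [72.  81.2]
shortend [0.5243 0.2512 0.053 ] own mm [-23.   80.7]
key [0.4842 0.3052 0.055 ] own mm [-72.7 126.1]
keyring [0.4861 0.3038 0.048 ] own mm [-70.5 125.1]
consR [0.6745 0.2409 0.047 ] own mm [126.4  99.2]
consL [0.4326 0.2867 0.047 ] own mm [-119.8   98.1]
consTL [0.441  0.3394 0.047 ] own mm [-121.6  151.5]
consTR [0.6845 0.2904 0.047 ] own mm [126.8 149.8]
carTL [0.5257 0.2419 0.0727] own mm [-19.9  71.9]
carTR [0.5831 0.2308 0.0727] own mm [38.5 71.9]
```

Call:
{"api": "step_arm", "payload": {
  "motion": [
    [[0.1,0,0.15],0],
    [[0.1,0,0.27],0],
    [[0.1,0,0.3],0],
    [[0.1,0,0.3],0]
  ]
}}

```text
time: 5.92
tool_pos: [0.5468, 0.1964, 0.0576]
tool_rot: [-3.141, 0.0, 1.379]
contact_force: [-0.1, 0.4, -1.5]
opening: 0.0599
grip_force: 30.0
```

Call:
{"api": "step_arm", "payload": {
  "motion": [
    [[0,0,0.03],0],
    [[0,0,0.045],0],
    [[0,0,0.055],0],
    [[0,0,0.055],0]
  ]
}}

```text
time: 6.42
tool_pos: [0.5468, 0.1964, 0.0544]
tool_rot: [-3.142, 0.0, 1.379]
contact_force: [-0.3, -0.4, -0.9]
opening: 0.06
grip_force: 30.0
```

Call:
{"api": "step_arm", "payload": {
  "motion": [
    [[0,0,0.01],0],
    [[0,0,0.015],0],
    [[0,0,0.015],0]
  ]
}}

```text
time: 6.8
tool_pos: [0.5469, 0.1964, 0.054]
tool_rot: [3.141, -0.0, 1.379]
contact_force: [-2.0, -0.7, 4.4]
opening: 0.0596
grip_force: 30.0
```

Contact with the deck is clear at 4 N, so I open part way, to about 74 mm.

Call:
{"api": "step_arm", "payload": {
  "motion": [
    [[0,0,0],0],
    [[0,0,0],0],
    [[0,0,0],0]
  ],
  "hand": 50
}}

```text
time: 7.18
tool_pos: [0.5468, 0.1964, 0.0533]
tool_rot: [-3.142, 0.0, 1.379]
contact_force: [-0.2, -0.4, -0.4]
opening: 0.0734
grip_force: 0.0
```

Call:
{"api": "step_arm", "payload": {
  "motion": [
    [[0,0,-0.2],0],
    [[0,0,-0.6],0],
    [[0,0,-1.0],0],
    [[0,0,-1.0],0]
  ]
}}

```text
time: 7.68
tool_pos: [0.5482, 0.1968, 0.116]
tool_rot: [3.137, -0.002, 1.379]
contact_force: [-1.0, -0.1, -0.5]
opening: 0.0736
grip_force: 0.0
```

```bash
python3 - <<'E'
# push-x start: own x = carrier left side (-21) - 10 (half pad) - 15, y = carrier centre (~28)
from h import *
q=np.array([.53152,.16756]);a=-.1917;c,s=np.cos(a),np.sin(a)
for o in[(-47,28),(35,28),(45,30),(45,-45)]: print(o,(q+np.array([[c,-s],[s,c]])@np.array(o)/1e3).round(4))
E
python3 go.py .4908 .2040 .12 -.1917
```

```text
(-47, 28) [0.4907 0.204 ]
(35, 28) [0.5712 0.1884]
(45, 30) [0.5814 0.1884]
(45, -45) [0.5671 0.1148]
t 7.675 pos [0.5482 0.1968 0.116 ] rot [ 3.1369e+00 -1.9000e-03  1.3788e+00] F [-0.99 -0.07 -0.48]
shift [-0.064 -0.962 -0.072] spin 1.5705 M [[0.191, 0.982, 0.005], [0.982, -0.191, 0.001], [0.002, 0.005, -1.0]]
```

Call:
{"api": "step_arm", "payload": {
  "motion": [
    [[-0.04,-0.3,-0.07],0.18],
    [[-0.04,-0.6,-0.07],0.36],
    [[-0.05,-0.9,-0.07],0.54],
    [[-0.05,-0.96,-0.07],0.72],
    [[-0.05,-0.96,-0.07],0.9],
    [[-0.05,-0.96,-0.07],1.08],
    [[-0.05,-0.96,-0.07],1.26],
    [[-0.05,-0.96,-0.07],1.42],
    [[-0.05,-0.96,-0.07],1.571],
    [[-0.05,-0.96,-0.07],1.571]
  ],
  "hand": 255,
  "squeeze": 10
}}

```text
time: 8.93
tool_pos: [0.4893, 0.2044, 0.1171]
tool_rot: [3.141, 0.001, -0.191]
contact_force: [-0.8, -0.4, -0.2]
opening: 0.0007
grip_force: 0.0
```

```bash
python3 go.py .4909 .2050 .056 -.1917; python3 - <<'E'
from cell import robot
import cv2
o=robot.observe(); c=robot.read_camera("wrist"); cv2.imwrite("pics/w3.png",c["pixels"][...,::-1])
print(o["tool_pos"],o["tool_rot"],o["opening"])
E
```

```text
t 8.925 pos [0.4893 0.2044 0.1171] rot [ 3.141e+00  1.000e-03 -1.909e-01] F [-0.76 -0.45 -0.2 ]
shift [ 0.025 -0.016  1.018] spin 0.0008 M [[0.982, -0.19, -0.001], [-0.19, -0.982, -0.0], [-0.001, 0.001, -1.0]]
[0.48933037 0.20435295 0.11706157] [ 3.14099113e+00  9.75620097e-04 -1.90863004e-01] 0.0007365698716260258
```

View pics/w3.png

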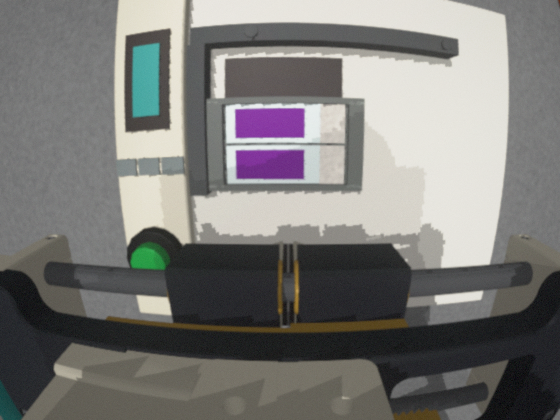

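The carrier (columns 208–363, rows 98–190) lies square and nearly touches the short fence, with the closed fingers centred on its length. I lower them and push toward the long fence.

Call:
{"api": "step_arm", "payload": {
  "motion": [
    [[0,0,0.4],0],
    [[0,0,0.8],0],
    [[0,0,1.0],0],
    [[0.1,0,1.0],0],
    [[0.2,0,1.0],0],
    [[0.3,0,1.0],0],
    [[0.4,0,1.0],0],
    [[0.5,0,1.0],0],
    [[0.6,0,1.0],0],
    [[0.7,0,1.0],0]
  ]
}}

```text
time: 10.22
tool_pos: [0.5313, 0.1964, 0.0577]
tool_rot: [3.141, 0.0, -0.192]
contact_force: [-1.0, 0.8, 0.4]
opening: 0.0007
grip_force: 0.7
```

Call:
{"api": "step_arm", "payload": {
  "motion": [
    [[0.04,0,0],0],
    [[0.08,0,0],0],
    [[0.11,0,0],0],
    [[0.14,0,0],0],
    [[0.14,0,0],0]
  ]
}}

```text
time: 10.85
tool_pos: [0.5395, 0.1948, 0.0577]
tool_rot: [-3.142, -0.001, -0.192]
contact_force: [-0.4, -0.3, 0.7]
opening: 0.0005
grip_force: 0.0
```

Call:
{"api": "step_arm", "payload": {
  "motion": [
    [[0.02,0,0],0],
    [[0.035,0,0],0],
    [[0.035,0,0],0]
  ]
}}

```text
time: 11.22
tool_pos: [0.5413, 0.1945, 0.0577]
tool_rot: [3.142, -0.0, -0.192]
contact_force: [-0.1, 1.0, -0.3]
opening: 0.0005
grip_force: 0.3
```

Call:
{"api": "step_arm", "payload": {
  "motion": [
    [[0.015,0,0],0],
    [[0.025,0,0],0],
    [[0.025,0,0],0]
  ]
}}

```text
time: 11.6
tool_pos: [0.5423, 0.1942, 0.0577]
tool_rot: [3.141, 0.001, -0.192]
contact_force: [-3.4, 0.4, 2.6]
opening: 0.0002
grip_force: 1.6
```

Call:
{"api": "step_arm", "payload": {
  "motion": [
    [[0.015,0,0],0],
    [[0.03,0,0],0],
    [[0.03,0,0],0]
  ]
}}

```text
time: 11.98
tool_pos: [0.5425, 0.1942, 0.0577]
tool_rot: [3.141, 0.004, -0.192]
contact_force: [-8.1, 2.9, 6.9]
opening: 0.0007
grip_force: 4.8
```

Contact on the long fence is firm. Next I back off, lift, and go round to the carrier's free end.

Call:
{"api": "step_arm", "payload": {
  "motion": [
    [[-0.2,0,0],0],
    [[-0.4,0,-0.1],0],
    [[-0.4,0,-0.6],0],
    [[-0.4,0,-0.9],0],
    [[-0.4,0,-0.9],0]
  ]
}}

```text
time: 12.6
tool_pos: [0.5217, 0.1987, 0.1134]
tool_rot: [-3.14, -0.004, -0.192]
contact_force: [0.1, -0.5, 0.6]
opening: 0.0006
grip_force: 0.0
```

```bash
python3 go.py .5643 .1001 .057 -.1917; python3 - <<'E'
from cell import robot
import cv2
o=robot.observe(); c=robot.read_camera("wrist"); cv2.imwrite("pics/w4.png",c["pixels"][...,::-1])
print(o["tool_pos"],o["tool_rot"],o["opening"])
E
```

```text
t 12.6 pos [0.5217 0.1987 0.1134] rot [-3.1401 -0.0039 -0.192 ] F [ 0.14 -0.52  0.57]
shift [1.007 1.479 0.941] spin -0.0003 M [[0.982, -0.191, 0.004], [-0.191, -0.982, 0.001], [0.004, -0.001, -1.0]]
[0.52168397 0.19872965 0.1133553 ] [-3.14013346 -0.00386896 -0.19201248] 0.0006263803463474205
```

View pics/w4.png

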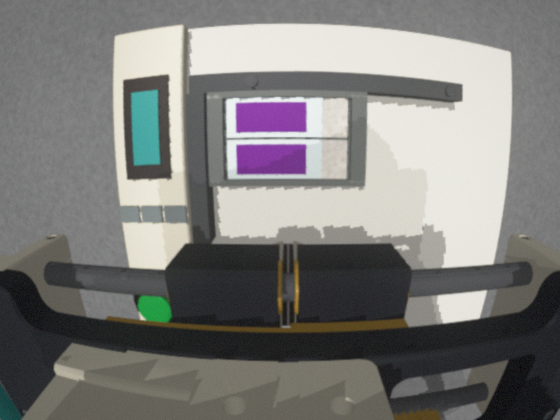

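The carrier now lies along the long fence (columns 207–366, rows 92–186), with at most a small gap at the short fence. I'll push it from the right-hand end.

Call:
{"api": "step_arm", "payload": {
  "motion": [
    [[0.3,0.6,0],0],
    [[0.6,1.2,0],0],
    [[1.0,1.48,0],0],
    [[1.0,1.48,0],0],
    [[1.0,1.48,0.5],0],
    [[1.0,1.48,0.85],0],
    [[1.0,1.48,0.93],0],
    [[1.0,1.4,0.93],0],
    [[1.0,1.3,0.93],0],
    [[1.0,1.25,0.93],0]
  ]
}}

```text
time: 13.9
tool_pos: [0.566, 0.114, 0.0567]
tool_rot: [-3.141, -0.002, -0.192]
contact_force: [-0.9, -0.6, 0.2]
opening: 0.0002
grip_force: 0.0
```

Call:
{"api": "step_arm", "payload": {
  "motion": [
    [[0,-0.05,0],0],
    [[0,-0.1,0],0],
    [[0,-0.15,0],0],
    [[0,-0.2,0],0],
    [[0,-0.24,0],0],
    [[0,-0.24,0],0]
  ]
}}

```text
time: 14.65
tool_pos: [0.5677, 0.1248, 0.0559]
tool_rot: [3.137, 0.001, -0.192]
contact_force: [-2.3, -13.0, 2.9]
opening: 0.0004
grip_force: 6.6
```

Call:
{"api": "step_arm", "payload": {
  "motion": [
    [[0,0.2,0],0],
    [[0,0.5,0],0],
    [[0,0.5,-0.5],0],
    [[0,0.5,-1.2],0],
    [[-0.7,0.3,-1.7],0],
    [[-1.4,0,-2.0],0],
    [[-1.4,-0.5,-2.0],0],
    [[-1.4,-0.8,-2.0],0],
    [[-1.4,-0.8,-2.0],0]
  ]
}}

```text
time: 15.78
tool_pos: [0.4952, 0.191, 0.1754]
tool_rot: [3.141, 0.0, -0.191]
contact_force: [-0.5, 0.4, -0.4]
opening: 0.0003
grip_force: 0.0
```

```bash
python3 go.py .4863 .3017 .085 -.1917; python3 - <<'E'
from cell import robot
import cv2
o=robot.observe(); c=robot.read_camera("wrist"); im=c["pixels"][...,::-1]; cv2.imwrite("pics/w5full.png",im)
cv2.imwrite("pics/w5.png",cv2.resize(im[20:280,100:480],None,fx=2,fy=2,interpolation=cv2.INTER_CUBIC))
print(o["tool_pos"],o["tool_rot"],o["opening"])
E
```

```text
t 15.775 pos [0.4952 0.191  0.1754] rot [ 3.1412e+00  4.0000e-04 -1.9090e-01] F [-0.53  0.38 -0.44]
shift [-0.494 -1.785  1.506] spin 0.0008 M [[0.982, -0.19, -0.0], [-0.19, -0.982, -0.0], [-0.0, 0.0, -1.0]]
[0.49515356 0.19095306 0.17540065] [ 3.14121538e+00  3.91797216e-04 -1.90874078e-01] 0.0003423408729314235
```

View pics/w5.png

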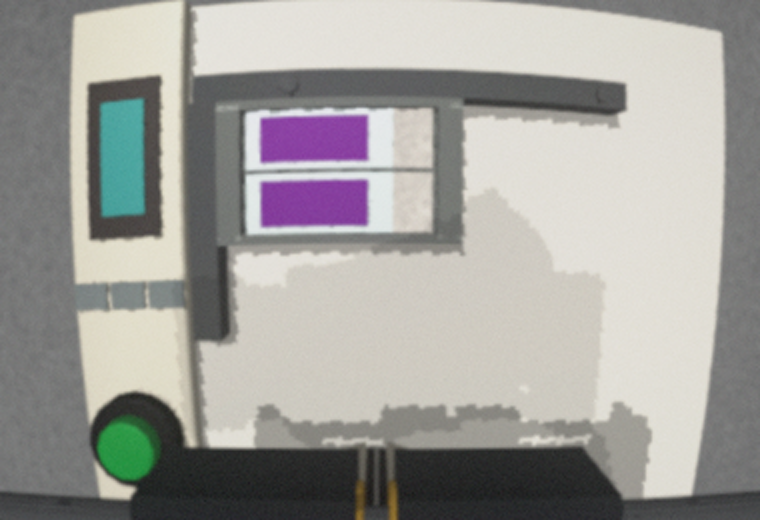

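The carrier looks flush on both fences. I'll give it one more light push into the long fence, in case the end push moved it off, and measure the key from this view.

Call:
{"api": "step_arm", "payload": {
  "motion": [
    [[0.2,-0.2,0.5],0],
    [[0.425,-0.2,1.0],0],
    [[0.425,-0.2,1.5],0],
    [[0.425,-0.2,1.85],0],
    [[0.425,-0.2,1.96],0],
    [[0.55,-0.2,1.96],0],
    [[0.65,-0.2,1.96],0],
    [[0.72,-0.2,1.96],0],
    [[0.76,-0.2,1.96],0],
    [[0.78,-0.2,1.96],0]
  ]
}}

```text
time: 17.08
tool_pos: [0.5423, 0.1936, 0.0584]
tool_rot: [3.141, 0.002, -0.192]
contact_force: [-5.8, 1.7, 4.6]
opening: 0.0003
grip_force: 3.1
```

```bash
python3 - <<'E'
from h import *
p=[0.49515356,0.19095306,0.17540065];r=[3.14121538,3.91797216e-04,-1.90874078e-01]
for z in(.053,.057):print(wonz(p,r,163.5,245,z))
print("ring",wonz(p,r,168,240,.047))
E
```

```text
[0.48298216 0.30911671 0.053     ]
[0.48419242 0.30712687 0.057     ]
ring [0.48519494 0.30595819 0.047     ]
```

Both pushes agree to 0.2 mm. I retreat and go above the key.

Call:
{"api": "step_arm", "payload": {
  "motion": [
    [[-0.2,0,0],0],
    [[-0.5,0,0],0],
    [[-0.5,0,-0.5],0],
    [[-0.6,0,-0.9],0],
    [[-0.9,-0.4,-0.9],0],
    [[-1.2,-0.9,-0.9],0],
    [[-1.2,-1.4,-0.9],0],
    [[-1.2,-1.4,-0.9],0]
  ]
}}

```text
time: 18.08
tool_pos: [0.4881, 0.2914, 0.1123]
tool_rot: [-3.141, -0.001, -0.189]
contact_force: [0.4, -0.2, -0.3]
opening: 0.0006
grip_force: 0.0
```

```bash
python3 go.py .4855 .305 .077 -.1917
```

```text
t 18.075 pos [0.4881 0.2914 0.1123] rot [-3.1409e+00 -1.2000e-03 -1.8950e-01] F [ 0.44 -0.21 -0.28]
shift [-0.087 -0.214  0.588] spin 0.0022 M [[0.982, -0.188, 0.001], [-0.188, -0.982, 0.0], [0.001, -0.001, -1.0]]
```

Call:
{"api": "step_arm", "payload": {
  "motion": [
    [[-0.087,-0.214,0.1],0],
    [[-0.087,-0.214,0.4],0],
    [[-0.087,-0.214,0.58],0],
    [[-0.087,-0.214,0.58],0]
  ]
}}

```text
time: 18.58
tool_pos: [0.4855, 0.3034, 0.0799]
tool_rot: [-3.141, -0.0, -0.193]
contact_force: [-8.1, -2.1, 22.3]
opening: 0.0004
grip_force: 11.1
```

Call:
{"api": "step_arm", "payload": {
  "motion": [
    [[0,0,0.03],0],
    [[0,0,0.06],0],
    [[0,0,0.09],0],
    [[0,0,0.09],0]
  ]
}}

```text
time: 19.08
tool_pos: [0.4857, 0.3035, 0.0792]
tool_rot: [-3.139, -0.003, -0.192]
contact_force: [-19.0, -7.6, 56.9]
opening: 0.0004
grip_force: 28.3
```

Too hard: the key bottomed out higher than I had estimated. I back off at once.

Call:
{"api": "step_arm", "payload": {
  "motion": [
    [[0,0,-0.15],0],
    [[0,0,-0.3],0],
    [[0,0,-0.7],0],
    [[0,0,-0.7],0]
  ]
}}

```text
time: 19.58
tool_pos: [0.4868, 0.3034, 0.115]
tool_rot: [-3.14, -0.002, -0.193]
contact_force: [-0.1, -0.3, 0.0]
opening: 0.0006
grip_force: 0.0
```

```bash
python3 - <<'E'
from cell import robot
import cv2,numpy as np
o=robot.observe(); print(o["time"],o["tool_pos"],o["contact_force"])
c=robot.read_camera("side"); a=cv2.resize(c["pixels"][130:215,230:345,::-1],None,fx=6,fy=6,interpolation=cv2.INTER_CUBIC)
cv2.imwrite("pics/s1.png",a)
E
```

```text
19.575 [0.48681224 0.30340942 0.11500424] [-0.09016166 -0.34869296  0.01719613]
```

View pics/s1.png

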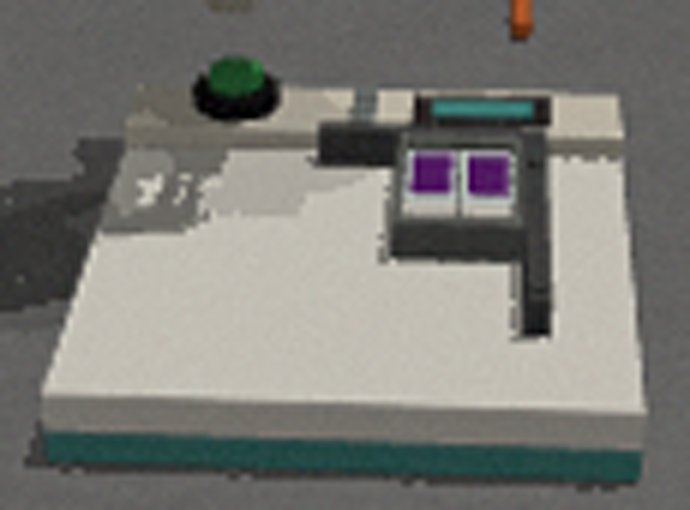

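The side view shows the carrier in the corner, and the key back up and standing proud of its collar, with its top at crop (236,68). I'll triangulate the key-top height to check that the press reached full depth.

```bash
python3 - <<'E'
import pickle
from h import *
c=pickle.load(open("c.pkl","rb")); L=[]
L.append((np.array(c["top"]["xyz"]),ray(c["top"],125+90.5/5-.5,140+359.5/5-.5)))
L.append((np.array(c["side"]["xyz"]),ray(c["side"],230+236.5/6-.5,130+69/6-.5)))
for p,r,u,v in(([.54445768,.18950272,.07371877],[-3.13775629,1.82616349e-03,1.37786118],133,71),([.48933037,.20435295,.11706157],[3.14099113,9.75620097e-04,-.190863004],150,256),([.49515356,.19095306,.17540065],[3.14121538,3.91797216e-04,-.190874078],163.5,245)):
    a,b=wonz(p,r,u,v,.05),wonz(p,r,u,v,.07); L.append((a,b-a))
def solve(L):
    A=0;B=0
    for o,d in L:
        d=d/np.linalg.norm(d);P=np.eye(3)-np.outer(d,d);A=A+P;B=B+P@o
    return np.linalg.solve(A,B)
print("all",solve(L),"static",solve(L[:2]),"wrist",solve(L[2:]))
for o,d in L: print((o+d*(.068-o[2])/d[2]).round(4),(o+d*(.058-o[2])/d[2]).round(4))
E
```

```text
all [0.48858489 0.30236247 0.06573164] static [0.48723602 0.30241885 0.06758845] wrist [0.48830921 0.3031113  0.0624743 ]
[0.4872 0.3023 0.068 ] [0.4898 0.3058 0.058 ]
[0.4871 0.3014 0.068 ] [0.489  0.3258 0.058 ]
[0.4902 0.3013 0.068 ] [0.4856 0.3043 0.058 ]
[0.4933 0.2987 0.068 ] [0.4899 0.3044 0.058 ]
[0.4875 0.3017 0.068 ] [0.4845 0.3066 0.058 ]
```

The key top was at about 67–68 mm when up. The fingertips met a hard stop at about 62 mm, well above the collar at about 50 mm, so the key went its full 6 mm and has since sprung back. The carrier was pressed to contact on both fences and the arm is clear, so I hand in.

```bash
python3 -c "
from cell import robot
print(robot.hand_in())"
```

```text
the job is handed in; nothing more can be done
None
```

The purple carrier is pushed home against both fences, the start key was pressed to its stop and released, and the job is handed in at about 20 s; the key press peaked near 57 N at the fingertips, over the 40 N limit if that counts fingertips as well as the arm and gripper body.

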